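# Let the larger smoking-wood ball out of the rocker-gate dispenser into the clay bowl

### The arm

A 6-joint arm with a two-finger parallel gripper is mounted at the origin on the work surface. World frame = base frame: x ahead of the robot, y to its left, z up, the work surface at z = 0. Lengths are in m, angles in rad, forces in N, time in s.
With the tool pointing down it reaches from about 0.25 to 0.725 m from the base axis. Payload 4 kg.
Tool frame: the origin (TCP) lies between the finger pads; the fingertips stand 25 mm ahead of it and the grasp point (between the pads) lies 6 mm ahead of it; x points along the fingers, z is the direction in which the jaws open and shut, and the axes are right-handed (so a half turn about x gives the same grasp; the last joint's range is limited). The gripper opens to 85 mm and grips with 20 to 120 N. Pads are 22 mm wide; open, the fingers measure 114 mm over their backs; the gripper's body (76 mm by 85 mm) begins 54 mm behind the grasp point. The pads swing forward as they close: fully open they stand 13 mm farther back than shut.
Start: joints at [0, 0.241, 0.005, 1.335, 0, 1.571], TCP at [0.5, -0, 0.256] pointing down, gripper open.
Joint ranges: [-2.72, 2.72], [-1.05, 1.87], [-1.09, 1.28], [-1.99, 2.15], [-1.42, 1.44], [-3.14, 3.14]. Speed limits (rad/s): [2.79, 2.79, 3.14, 3.14, 3.14, 3.14].

### API

Orientations are given as a unit quaternion [w, x, y, z].
In Python, from cell import manip gives the robot as it stands.
- The arm moves only by the tool apply_moves, never from a script. Its argument "targets" is a list of rows, each a list of 7 numbers: the shift along the tool's x, y, z scaled (see below), then the turn, a rotation vector about the tool's x, y, z scaled (see below), then the opening, from 0 (shut) to 1 (fully open). In form: [[dx, dy, dz, rx, ry, rz, gripper], ...]. A call has 1 to 8 rows; each row shifts and turns the commanded pose from where the row before left it, along the tool's axes as they then stand; what a row does not reach is not made up. The controller multiplies each number of a shift by 150 mm and each number of a turn by 60 degrees. A row lasts 1/12 s, in which the tool goes at most 41.7 mm and 7.16 degrees, less where a joint would pass 70% of its speed; a pose out of reach is approached as far as the arm can. A call with a number of a shift or a turn outside -1 to 1 is refused whole. A call with a gripper value outside its range is refused whole. The fingers move at their own pace and stop on an object; "newtons" is the grip in N (left out, the last holds). Time passes only in rows, so rows that do not move let the fingers close. It gives the time, the measured TCP pose, the force and the opening at its end, in the units of the state.
- manip.get_obs(): the state, without advancing time (a new reading comes with each control period).
- manip.snapshot(name): name is "scene" or "side" or "wrist"; returns a dict with "image" (400x640x3 uint8, red, green, blue), "camera_matrix" (3x3 intrinsics, pixels), "dist" ([k1, k2, p1, p2, k3] as OpenCV has them; the pictures are not rectified), "R" (3x3) and "t" (3): a world point X has camera coordinates R X + t. Camera axes: x right, y down, z forward; pixel columns grow to the right and rows downward; lengths in m; the calibration is good to about 2 mm. A picture is of the moment at which its call begins. There is no depth.
- manip.close_job(): hands the job in, once; it reports no verdict.
Trained networks look in the newest picture that a camera, given by its name, has taken for a name from the list of things; names that differ only in an ending like _2 or _b are one class to them, and where a whole thing is asked for, a point or a joint stands for the part that bears it (a point fixed in the world has none). Each returns a list of dicts, best first, with "confidence" (0 to 1); they miss things now and then, are a little off and sometimes report something else, mostly with a low value. They report only what shows in the picture. A call takes as long as a camera call. They do not tell look-alikes from the thing itself.
- manip.look_for(camera, thing): "centre" ([row, column] in pixels, amid what is visible of it).
- manip.outline_of(camera, thing): "region" (400x640 bool, what is visible of it) and "centre" ([row, column] in pixels, amid what is visible of it).
- manip.place_of(camera, thing): "centre" ([row, column] in pixels: a listed point, or the origin of a listed thing).
The state is a dict: "time_s": time; "joint_pos": joint angles; "dq": joint speeds; "tau": joint torques, N m; "tool_pos": TCP position; "eef_rot": TCP orientation; "ft_force": force on the tool from outside, world axes, zero at the start; "ft_torque": the same for the moment, N m; "opening": finger opening in m.
Only numpy, scipy, OpenCV 4.12 (cv2) and the standard library are available. Lean on these libraries where they do the work, as an engineer would, in place of code of your own. Each camera call takes 0.05 s, during which the arm holds its last target.

### The job

Get the larger of the two hardwood smoking balls into the clay bowl: with the outside of the fingers push the bowl sideways along the mat until it stands under the spout of the lane that holds the larger ball, then press the outer end of that lane's rocking lever right down so that its gate lifts and the ball rolls out into the bowl. Then let go, so that the lever comes back up and the gate shuts. Grasp or lift nothing, do not touch the balls, keep the smaller ball behind its gate, and leave the canister, the red dispenser and the scoop where they are.

Things in the scene. Friction and masses are not known exactly. Their poses are not given: they have to be found in the camera images.
- dispenser: Fixed metal ball dispenser: two open lanes sloping 8 degrees down to its front (-x, robot side). Origin: on the work surface under the middle of the gate line; x up the lanes, y left, z up. In mm: lane centres y = +70 (left), -70 (right), 46 wide, from lip x = -45 to back x = 130; gates at x = 0, floor there 86 high. Legs, and pivot posts (y = +-140, 163 high), stand only at x > 10.
- left_lever (a joint): Left (+y) lane's rocking lever, rad: 0 level, gate shut; grows as its outer pad is pressed, to a stop at 0.55 (pad 39 mm lower); the ball passes above about 0.47; a spring returns it. Pivot axis along dispenser x through x = -1.5, y = 140, z = 150 mm. Gate tongue (26 mm wide) hangs 70 mm inward of the pivot, pad centre 75 mm outward. About 2 N to start, 6 N held down.
- right_lever (a joint): Rocking lever of the right (-y) lane, its mirror image: pivot at x = -1.5, y = -140, z = 150 mm (dispenser frame); same values and stiffness.
- left_pad (a point): Centre of the top face of the left lever's press pad, a level steel plate 50 mm (dispenser x) by 44 mm (y), 6 mm thick, at the far left of the dispenser, 158 mm above the work surface when up. Its z axis is the plate's upward normal; it moves with the lever.
- right_pad (a point): The same point of the right lever's press pad, at the far right of the dispenser.
- left_spout (a point): Middle of the left lane's spout lip, lane floor 80 mm high, 74 mm clear below; low 8 mm walls from here to the gate, 32 mm behind it. A released ball leaves at about 0.3 m/s and lands in a bowl centred 25 to 55 mm in front of the lip and within 25 mm of the lane's centre line.
- right_spout (a point): The same point of the right lane's spout lip, 80 mm high.
- large_ball_center (a point): Centre of the larger wooden ball, 40 mm in diameter, about 25 g, loose behind the gate of either lane (it changes from start to start).
- small_ball_center (a point): Centre of the smaller wooden ball, 28 mm in diameter, about 12 g, loose behind the gate of the other lane.
- bowl: Loose round clay bowl, 132 mm across the rim, 55 mm high, walls 4 mm, about 0.3 kg, narrowing towards its foot. Origin: centre of its underside. It stands on the mat in front of the dispenser, roughly half-way between the two spouts, its rim low enough to slide beneath them.
- mat: Fixed pale grey mat, 170 mm (x) by 340 mm (y) and 3 mm thick, lying in front of the dispenser and in line with it. Origin: centre of its underside.
- canister: Loose square glass canister with a round steel screw lid, 76 x 76 mm, 121 mm high, standing behind the dispenser's left lever. Origin: centre of its underside. Leave alone.
- press_dispenser: Loose red plastic press-button dispenser, 60 x 60 mm, 112 mm high, standing behind the dispenser's right lever. Origin: centre of its underside. Leave alone.
- scoop: Loose steel scoop lying to the left in front: blade 75 x 52 mm, 28 mm high, with a 90 mm round handle. Origin: underside of the blade where the handle joins; x points along the blade, away from the handle. Leave alone.
- large_ball: The larger ball itself (its own frame turns as it rolls; use the centre point).
- small_ball: The smaller ball itself (its own frame turns as it rolls; use the centre point).
Not all that is in view belongs to the job. Of the things shaped like the bowl, the terracotta one is meant.

How it is judged:
On the way, in this order (a step that is already met when the one before it is completed fails the run):
1. the bowl stands under the spout of the larger ball's lane, with the ball still behind its gate (((y of large_ball_center in the frame of dispenser above 0 m and y of bowl in the frame of dispenser between 0.035 and 0.105 m and x of large_ball_center in the frame of dispenser above 0 m and value of joint left_lever below 0.1 rad) or (y of large_ball_center in the frame of dispenser below 0 m and y of bowl in the frame of dispenser between -0.105 and -0.035 m and x of large_ball_center in the frame of dispenser above 0 m and value of joint right_lever below 0.1 rad))), for 0.2 s.
2. that lane's lever is pressed down (((y of large_ball_center in the frame of dispenser above 0 m and value of joint left_lever above 0.4 rad and value of joint right_lever below 0.1 rad) or (y of large_ball_center in the frame of dispenser below 0 m and value of joint right_lever above 0.4 rad and value of joint left_lever below 0.1 rad))), for 0.03 s.
3. the larger ball is in the bowl (horizontal distance between large_ball_center and bowl below 0.045 m and z of large_ball_center in the frame of bowl between 0 and 0.045 m), for 0.2 s.
At the end, for the whole second after the job is handed in: The larger ball rests in the bowl (centre within 45 mm of the bowl's axis and below 45 mm over its underside, under 0.05 m/s), the bowl stands upright on the mat, both levers are back up (under 0.06 rad) and the smaller ball is still behind its gate (all of step 3 and linear speed of large_ball below 0.05 m/s and linear speed of bowl below 0.02 m/s and angle between bowl's own z axis and vertical below 0.1 rad and height (world z) of bowl below 0.008 m and value of joint each of left_lever, right_lever below 0.06 rad and x of small_ball_center in the frame of dispenser above 0.004 m); the robot touches nothing.
It fails at once if the bowl is lifted (height (world z) of bowl above 0.02 m).
It fails at once if the bowl is tipped (angle between bowl's own z axis and vertical above 0.4 rad).
It fails at once if the robot touches a ball (contact force between any of the fingers, the arm and large_ball above 0.3 N or contact force between any of the fingers, the arm and small_ball above 0.3 N).
It fails at once if the smaller ball leaves its lane (x of small_ball_center in the frame of dispenser below -0.005 m).
It fails at once if the canister, the red dispenser or the scoop is shifted more than 20 mm (distance of any of canister, press_dispenser, scoop from where it was at the start of the episode above 0.02 m).
It also fails if it takes over 51 s, if anything falls off the work surface, if the arm or the gripper's body presses on something with over 40 N, if the wrist force passes 120 N, or if a joint passes its speed limit or range.

## Working session

There is one attempt and no reset: what is moved stays moved. The work goes in short steps, Python scripts to look and compute and a tool call to move; the robot and the scene stay as the last step left them, time stands still between calls to the robot, and variables do not carry over. Pictures are saved under pics/ and viewed, and the job is handed in when it is done.

Besides the shell and the picture viewer there is one more tool, called after "Emit:" as name([rows], argument=value, ...), one row to a line, values as JSON. apply_moves: Moves the arm, as the interface text tells. Its arguments: {"type":"object","properties":{"targets":{"type":"array"},"newtons":{"type":"number"}},"required":["targets"]}

```bash
ls; mkdir -p pics
cat > h.py <<'E'
import numpy as np, cv2, pickle
from cell import manip
def snap(n,save=None):
    s=manip.snapshot(n); pickle.dump(s,open(f'{n}.pkl','wb'))
    if save: cv2.imwrite(f'pics/{save}.png',cv2.cvtColor(np.asarray(s['image']),cv2.COLOR_RGB2BGR))
    return s
def load(n): return pickle.load(open(f'{n}.pkl','rb'))
def ray(s,rc):
    K=np.array(s['camera_matrix']);d=np.array(s['dist'],float);R=np.array(s['R']);t=np.array(s['t']).ravel()
    p=cv2.undistortPoints(np.array([[[rc[1],rc[0]]]],float),K,d).ravel()
    return -R.T@t, R.T@np.array([p[0],p[1],1.])
def atz(s,rc,z):
    o,v=ray(s,rc); return o+v*(z-o[2])/v[2]
def proj(s,X):
    R=np.array(s['R']);t=np.array(s['t']).ravel()
    p,_=cv2.projectPoints(np.array(X,float).reshape(-1,1,3),cv2.Rodrigues(R)[0],t,np.array(s['camera_matrix']),np.array(s['dist'],float))
    return p.reshape(-1,2)[:,::-1]
def tri(sr):
    A=np.zeros((3,3));b=np.zeros(3)
    for s,rc in sr:
        o,v=ray(s,rc);v=v/np.linalg.norm(v);M=np.eye(3)-np.outer(v,v);A+=M;b+=M@o
    return np.linalg.solve(A,b)
E
python3 - <<'E'
from h import *
np.set_printoptions(precision=4,suppress=True)
print(manip.get_obs())
for c in ['scene','side','wrist']:
    s=snap(c,c+'0'); print(c,-np.array(s['R']).T@np.array(s['t']).ravel())
names=['dispenser','left_pad','right_pad','left_spout','right_spout','large_ball_center','small_ball_center','bowl','mat','canister','press_dispenser','scoop']
for c in ['scene','side','wrist']:
    for n in names:
        r=manip.place_of(c,n)
        print(c,n,[(np.round(x['centre'],1).tolist(),round(x['confidence'],2)) for x in r[:3]])
E
```

```text
pics
{'time_s': 0.0, 'joint_pos': array([-0.    ,  0.2414,  0.0037,  1.3352,  0.    ,  1.5708]), 'dq': array([-0.0011,  0.0002, -0.0011,  0.0003, -0.0003, -0.0001]), 'tau': array([  0.0006, -37.2316,  25.2407,   0.0168,   0.    ,   0.    ]), 'tool_pos': array([ 0.4994, -0.    ,  0.2554]), 'eef_rot': array([ 0.7064,  0.    ,  0.7078, -0.    ]), 'ft_force': array([-0.7021,  0.5676,  0.582 ]), 'ft_torque': array([-0.0341,  0.0308,  0.0255]), 'opening': 0.0855320644886914}
scene [1.466  0.0139 0.8209]
side [ 0.2223 -1.239   0.8224]
wrist [0.5    0.0752 0.3728]
scene dispenser [([228.3, 313.4], 0.6)]
scene left_pad [([194.3, 398.6], 0.86)]
scene right_pad [([167.5, 238.9], 0.65), ([205.5, 329.5], 0.29)]
scene left_spout [([203.8, 345.6], 0.75)]
scene right_spout [([197.4, 400.4], 0.53)]
scene large_ball_center [([206.2, 341.2], 0.73), ([165.1, 238.4], 0.57)]
scene small_ball_center [([198.3, 289.2], 0.63)]
scene bowl [([210.3, 328.9], 0.77), ([298.7, 260.2], 0.74), ([200.8, 289.2], 0.67)]
scene mat [([205.3, 322.9], 0.75), ([242.0, 218.6], 0.51)]
scene canister [([278.7, 407.4], 0.82), ([
[... 447 characters left out ...]
er [([184.8, 270.3], 0.53)]
side bowl [([237.9, 405.5], 0.95), ([232.1, 278.3], 0.79), ([316.6, 276.0], 0.55)]
side mat []
side canister [([190.4, 336.4], 0.84)]
side press_dispenser [([275.4, 366.5], 0.68), ([235.1, 283.8], 0.5)]
side scoop []
wrist dispenser [([209.8, 382.6], 0.61), ([308.3, 404.6], 0.27)]
wrist left_pad []
wrist right_pad []
wrist left_spout [([162.0, 369.3], 0.71)]
wrist right_spout [([287.0, 339.7], 0.8)]
wrist large_ball_center [([183.7, 448.9], 0.87)]
wrist small_ball_center [([313.4, 401.1], 0.9)]
wrist bowl [([190.5, 315.2], 0.89), ([289.7, 564.0], 0.66)]
wrist mat []
wrist canister [([8.1, 550.3], 0.57)]
wrist press_dispenser []
wrist scoop [([211.3, 382.1], 0.51)]
```

View pics/scene0.png

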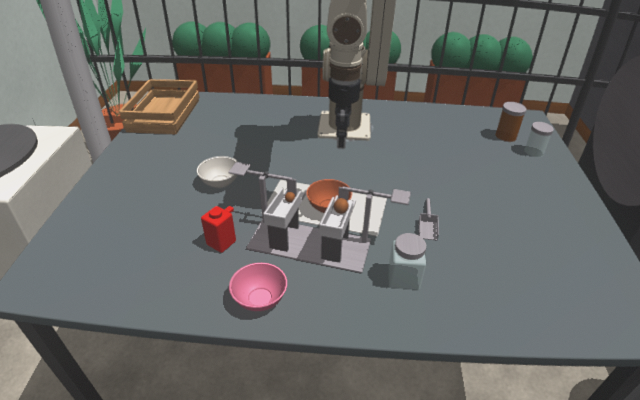

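View pics/side0.png

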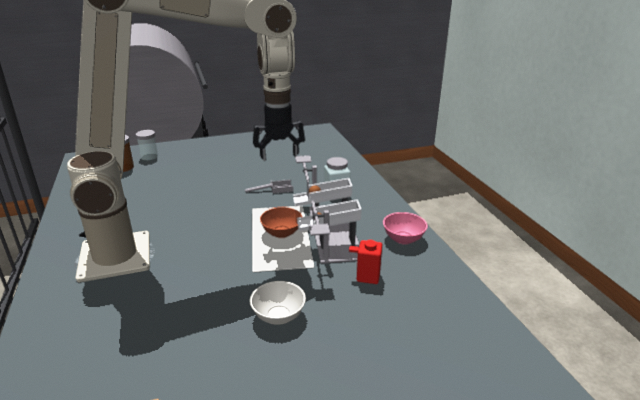

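View pics/wrist0.png

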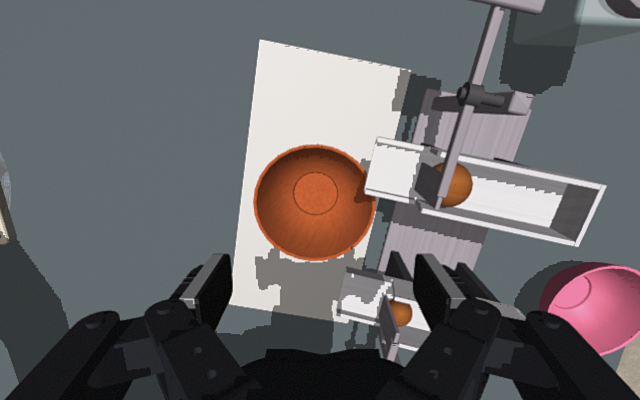

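```bash
cat > fit.py <<'E'
from h import *
from scipy.optimize import least_squares
np.set_printoptions(precision=4,suppress=True)
S={c:load(c) for c in ['scene','side','wrist']}
obs=[('scene','lp',(194.3,398.6)),('scene','rp',(167.5,238.9)),('side','rp',(224.4,320.8)),('side','lp',(162.4,303.2)),
('side','ls',(204.8,294.1)),('side','rs',(220.8,297.2)),('wrist','ls',(162,369.3)),('wrist','rs',(287,339.7))]
M=dict(lp=(-.0015,.215,.158),rp=(-.0015,-.215,.158),ls=(-.045,.07,.08),rs=(-.045,-.07,.08))
def T(p,X):
    c,s=np.cos(p[2]),np.sin(p[2]);X=np.array(X);return np.array([p[0]+c*X[0]-s*X[1],p[1]+s*X[0]+c*X[1],X[2]])
def f(p): return np.concatenate([proj(S[c],T(p,M[k]))[0]-rc for c,k,rc in obs])
r=least_squares(f,[.6,0,0],loss='soft_l1',f_scale=2)
print(r.x,np.degrees(r.x[2]))
for o,e in zip(obs,f(r.x).reshape(-1,2)): print(o,e)
np.save('disp.npy',r.x)
def inv(p,X):
    c,s=np.cos(p[2]),np.sin(p[2]);d=np.array(X)[:2]-p[:2];return np.array([c*d[0]+s*d[1],-s*d[0]+c*d[1],X[2]])
# balls
b=[('large',.02,[('scene',(206.2,341.2)),('side',(189.9,315.3)),('wrist',(183.7,448.9))]),('small',.014,[('scene',(198.3,289.2)),('wrist',(313.4,401.1))])]
for n,rad,l in b:
    X=tri([(S[c],rc) for c,rc in l]);print(n,X,inv(r.x,X))
# mat corners in the wrist, z=.003
for rc in [(40,260),(70,410),(305,233)]:
    X=atz(S['wrist'],rc,.003);print('mat',X,inv(r.x,X))
for c,rc in [('scene',(200,329)),('side',(225,281)),('wrist',(202,315))]:
    o=manip.outline_of(c,'bowl')
    o=[q for q in o if np.hypot(*(np.array(q['centre'])-rc))<25]
    for q in o[:1]:
        m=q['region'];ys,xs=np.nonzero(m);print(c,q['confidence'],q['centre'],ys.min(),ys.max(),xs.min(),xs.max())
        if c=='wrist':
            pts=np.argwhere(m)
            cc,_=cv2.findContours(m.astype('uint8'),0,2);cc=max(cc,key=cv2.contourArea).reshape(-1,2)
            h=cv2.convexHull(cc).reshape(-1,2)
            W=np.array([atz(S[c],(y,x),.058) for x,y in h])[:,:2]
            g=least_squares(lambda q:np.hypot(*(W-q[:2]).T)-q[2],[.5,0,.066],loss='soft_l1',f_scale=.001).x
            print('rim',g,inv(r.x,[g[0],g[1],.058]))
# overlay
for c in S:
    im=cv2.cvtColor(np.asarray(S[c]['image']),cv2.COLOR_RGB2BGR).copy()
    P=[M[k] for k in M]+[(-.045,y+d,.088) for y in(.07,-.07) for d in(-.023,.023)]+[(.13,y+d,.118) for y in(.07,-.07) for d in(-.023,.023)]
    for X in P:
        q=proj(S[c],T(r.x,X))[0];cv2.circle(im,(int(round(q[1])),int(round(q[0]))),2,(0,255,0),-1)
    if c!='wrist':
        y0=130;im=cv2.resize(im[y0:290,180:460],None,fx=2.8,fy=2.8)
    cv2.imwrite(f'pics/ov_{c}.png',im)
E
python3 fit.py
```

```text
[ 0.5758 -0.0538 -0.1799] -10.306988046215716
('scene', 'lp', (194.3, 398.6)) [0.4886 3.7631]
('scene', 'rp', (167.5, 238.9)) [0.1499 1.6452]
('side', 'rp', (224.4, 320.8)) [ 2.9285 -1.5849]
('side', 'lp', (162.4, 303.2)) [-5.0938 -0.6412]
('side', 'ls', (204.8, 294.1)) [-4.8973 -0.4678]
('side', 'rs', (220.8, 297.2)) [3.0276 0.444 ]
('wrist', 'ls', (162, 369.3)) [ 0.258  -0.0446]
('wrist', 'rs', (287, 339.7)) [1.5786 0.7259]
large [0.611  0.0093 0.11  ] [0.0234 0.0684 0.11  ]
small [ 0.5811 -0.1305  0.1   ] [ 0.019  -0.0746  0.1   ]
mat [0.4319 0.1426 0.003 ] [-0.1767  0.1675  0.003 ]
mat [0.5962 0.1125 0.003 ] [-0.0096  0.1672  0.003 ]
mat [ 0.3748 -0.1911  0.003 ] [-0.1732 -0.1711  0.003 ]
scene 0.77 [193.7, 322.4] 179 211 307 352
side 0.87 [221.6, 279.0] 207 238 261 301
wrist 0.75 [204.2, 315.6] 144 260 253 375
rim [ 0.4906 -0.0271  0.0653] [-0.0885  0.011   0.058 ]
```

View pics/ov_scene.png

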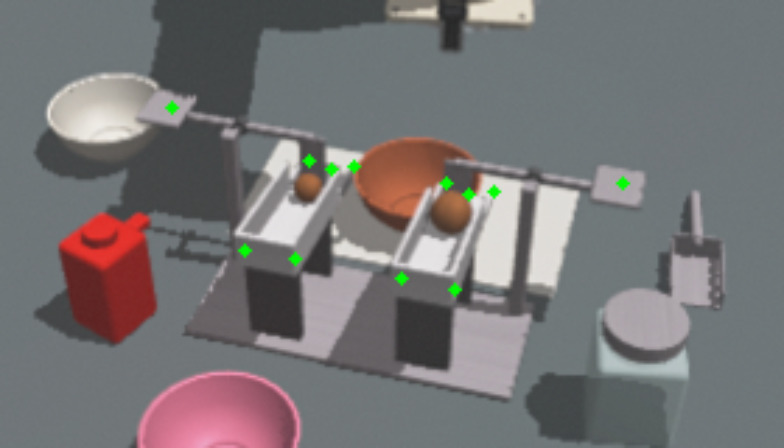

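View pics/ov_side.png

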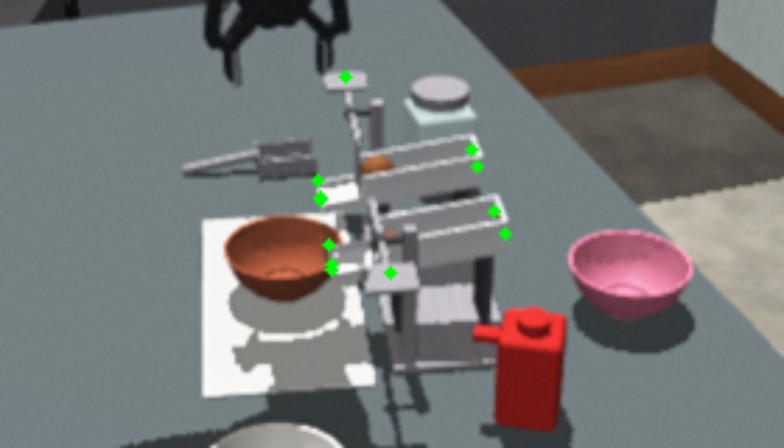

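View pics/ov_wrist.png

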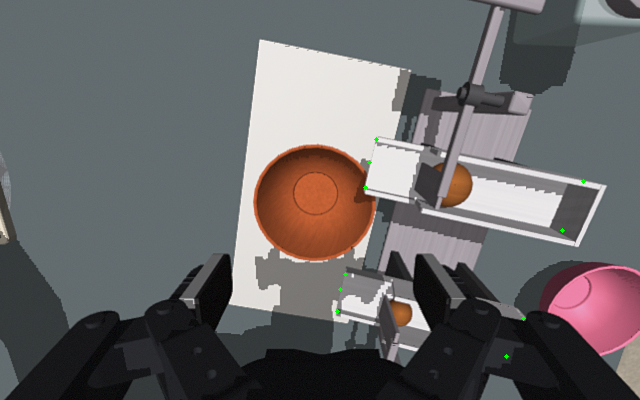

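Terracotta bowl is the target (scene 200,329; side 225,281; wrist 203,315). The look-alikes are the white bowl (scene 172,218; side 303,278) and the pink bowl (scene 288,259; side 230,405). The large ball is in the left lane (wrist 184,449; scene 206,341), and the crop shows it clearly bigger than the one in the right lane (wrist 313,401; scene 198,289). The fitted pose agrees with the mat edges, which lie at ±170 mm. I'll start turning the tool so the jaws line up with the dispenser's y axis, and shut the fingers.

Emit:
apply_moves([
  [0,0,0,-0.11,0,0,0],
  [0,0,0,-0.11,0,0,0],
  [0,0,0,-0.11,0,0,0],
], newtons=20)

```text
time_s: 2.35
tool_pos: [0.5, 0.0, 0.2563]
eef_rot: [0.696, -0.124, 0.696, 0.124]
ft_force: [0.2, -0.0, 0.4]
opening: 0.0516
```

```bash
cat > st.py <<'E'
from h import *
from scipy.spatial.transform import Rotation as Ro
np.set_printoptions(precision=4,suppress=True)
p=np.load('disp.npy')
def st():
    o=manip.get_obs();q=o['eef_rot'];R=Ro.from_quat([q[1],q[2],q[3],q[0]]).as_matrix()
    c,s=np.cos(p[2]),np.sin(p[2]);D=np.array([[c,-s,0],[s,c,0],[0,0,1]])
    P=D.T@(o['tool_pos']-np.array([p[0],p[1],0]))
    print('t',o['time_s'],'world',o['tool_pos'],'disp mm',P*1000,'tool axes in disp:\n',D.T@R,'\nj',o['joint_pos'],'F',o['ft_force'],'open',o['opening'])
    return o,R,D,P
if __name__=='__main__': st()
E
python3 st.py
```

```text
t 2.35 world [0.5    0.     0.2563] disp mm [-84.1633  39.3376 256.3258] tool axes in disp:
 [[ 0.     -0.5066  0.8622]
 [-0.      0.8622  0.5066]
 [-1.     -0.      0.    ]] 
j [ 0.      0.2406  0.005   1.3352 -0.      1.2195] F [ 0.214  -0.0215  0.4436] open 0.051643265366003784
```

Emit:
apply_moves([
  [0,0,0,-0.11,0,0,0],
  [0,0,0,-0.11,0,0,0],
  [0,0,0,-0.11,0,0,0],
  [0,0,0,-0.11,0,0,0],
  [0,0,0,-0.11,0,0,0],
  [0,0,0,-0.11,0,0,0],
  [0,0,0,-0.11,0,0,0],
  [0,0,0,-0.11,0,0,0],
])

```text
time_s: 3.02
tool_pos: [0.5, -0.0, 0.2563]
eef_rot: [0.569, -0.42, 0.569, 0.42]
ft_force: [-0.1, 0.2, -0.6]
opening: 0.0002
```

Emit:
apply_moves([
  [0,0,0,-0.11,0,0,0],
  [0,0,0,0,0,0,0],
  [0,0,0,0,0,0,0],
])

```text
time_s: 3.27
tool_pos: [0.5, 0.0, 0.2563]
eef_rot: [0.546, -0.45, 0.545, 0.45]
ft_force: [-0.5, 0.4, 0.1]
opening: 0.0001
```

```bash
python3 st.py; python3 -c "
from h import *
snap('wrist','wrist1')"
```

```text
t 3.2667 world [0.5    0.     0.2563] disp mm [-84.1684  39.338  256.3153] tool axes in disp:
 [[ 0.     -0.9999  0.0115]
 [ 0.      0.0115  0.9999]
 [-1.     -0.      0.    ]] 
j [-0.      0.2406  0.005   1.3352  0.      0.1914] F [-0.5281  0.4463  0.1484] open 7.139642846104406e-05
```

View pics/wrist1.png

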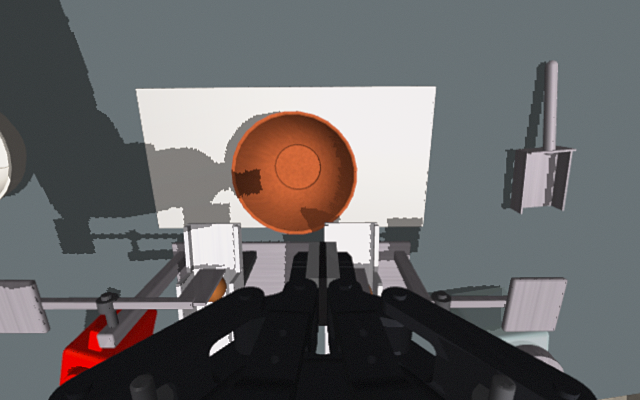

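```bash
cat > bowl.py <<'E'
from st import *
from scipy.optimize import least_squares
import sys
def bowl(save=None,z=.058):
    s=snap('wrist',save)
    c,sn=np.cos(p[2]),np.sin(p[2]);D=np.array([[c,-sn,0],[sn,c,0],[0,0,1]])
    hsv=cv2.cvtColor(np.asarray(s['image']),cv2.COLOR_RGB2HSV)
    for q in manip.outline_of('wrist','bowl'):
        m=q['region'];col=np.median(hsv[m],0)
        cc,_=cv2.findContours(m.astype('uint8'),0,2);cc=max(cc,key=cv2.contourArea)
        h=cv2.convexHull(cc).reshape(-1,2)
        W=np.array([atz(s,(y,x),z) for x,y in h])
        g=least_squares(lambda u:np.hypot(*(W[:,:2]-u).T)-.066,W[:,:2].mean(0),loss='soft_l1',f_scale=.001)
        d=D.T@(np.append(g.x,z)-np.array([p[0],p[1],0]))
        print('bowl',q['confidence'],q['centre'],'hsv',col,'disp mm',d*1000,'rms mm',1000*np.sqrt(np.mean(g.fun**2)))
    return s
if __name__=='__main__': bowl(*sys.argv[1:2]);
E
python3 bowl.py wrist1b
python3 - <<'E'
from st import *
s=load('wrist')
c,sn=np.cos(p[2]),np.sin(p[2]);D=np.array([[c,-sn,0],[sn,c,0],[0,0,1]])
for n,z in [('left_spout',.08),('right_spout',.08),('left_pad',.158),('right_pad',.158)]:
    for r in manip.place_of('wrist',n)[:2]:
        X=atz(s,r['centre'],z);print(n,r['confidence'],r['centre'],D.T@(X-np.array([p[0],p[1],0]))*1000)
for rc in [(88,136),(87,436),(224,425),(228,160)]:
    X=atz(s,rc,.003);print('mat',D.T@(X-np.array([p[0],p[1],0]))*1000)
E
```

```text
bowl 0.96 [157.2, 9.6] hsv [17. 21. 72.] disp mm [-126.7196 -330.4054   58.    ] rms mm 2.7385962008081437
bowl 0.68 [171.7, 296.3] hsv [  9. 185. 151.] disp mm [-88.9596  10.5792  58.    ] rms mm 0.9386525460070185
bowl 0.65 [291.1, 218.7] hsv [ 13. 181. 141.] disp mm [  12.835  -137.4248   58.    ] rms mm 3.917210452986806
left_spout 0.91 [222.2, 351.4] [-45.0639  68.9731  80.    ]
right_spout 0.92 [223.0, 207.5] [-45.7553 -76.7956  80.    ]
left_pad 0.62 [308.3, 535.5] [  1.8012 213.3134 158.    ]
right_pad 0.55 [305.8, 11.3] [  -4.5816 -216.2689  158.    ]
right_pad 0.18 [233.2, 290.8] [-66.8153  16.2201 158.    ]
mat [-180.0145 -169.5684    3.    ]
mat [-176.9787  168.995     3.    ]
mat [-11.8467 170.5023   3.    ]
mat [  -9.9841 -169.9361    3.    ]
```

Emit:
apply_moves([
  [0,0.02,-0.24,0,0,0,0],
  [0,0.02,-0.24,0,0,0,0],
  [0,0.02,-0.24,0,0,0,0],
  [0,0,-0.24,0,0,0,0],
  [0.2,0,0,0,0,0,0],
  [0.2,0,0,0,0,0,0],
  [0.2,0,0,0,0,0,0],
  [0.2,0,0,0,0,0,0],
])

```text
time_s: 4.28
tool_pos: [0.4642, -0.1403, 0.1354]
eef_rot: [0.545, -0.451, 0.545, 0.45]
ft_force: [0.3, -0.5, 0.6]
opening: -0.0002
```

Emit:
apply_moves([
  [0.2,0,0,0,0,0,0],
  [0.2,0,0,0,0,0,0],
  [0.1,0,0,0,0,0,0],
  [0,0,0,0,0,0,0],
])

```text
time_s: 4.62
tool_pos: [0.461, -0.1389, 0.0577]
eef_rot: [0.543, -0.448, 0.547, 0.453]
ft_force: [-0.6, -0.7, 0.0]
opening: -0.0002
```

```bash
python3 st.py; python3 bowl.py wrist2; python3 -c "
from h import *
snap('side','side2')"
```

```text
t 4.6167 world [ 0.461  -0.1389  0.0577] disp mm [ -97.6494 -104.2653   57.6941] tool axes in disp:
 [[-0.0079 -0.9999  0.0091]
 [ 0.0009  0.0091  1.    ]
 [-1.      0.0079  0.0008]] 
j [-0.2926  0.396  -0.3447  0.838  -0.     -0.1035] F [-0.6268 -0.6611  0.0122] open -0.00015589347106040072
bowl 0.88 [269.7, 562.2] hsv [  9. 186. 137.] disp mm [-89.1111   5.9896  58.    ] rms mm 2.371304211955092
```

View pics/wrist2.png

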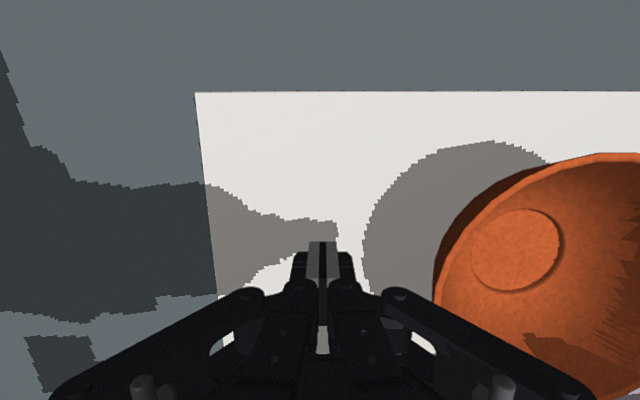

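View pics/side2.png

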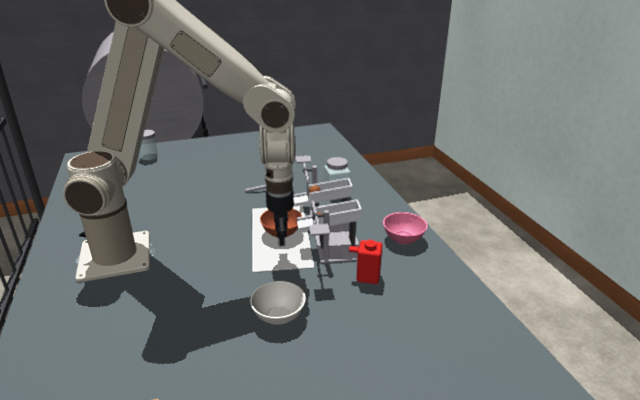

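Emit:
apply_moves([
  [0,-0.03,0.1,0,0,0,0],
  [0,0,0.1,0,0,0,0],
  [0,0,0.03,0,0,0,0],
  [0,0,0.03,0,0,0,0],
  [0,0,0.03,0,0,0,0],
  [0,0,0.03,0,0,0,0],
  [0,0,0.03,0,0,0,0],
])

```text
time_s: 5.35
tool_pos: [0.4788, -0.0894, 0.0619]
eef_rot: [0.545, -0.451, 0.545, 0.45]
ft_force: [-0.5, -1.7, 2.4]
opening: -0.0001
```

```bash
python3 st.py; python3 bowl.py wrist3; python3 -c "
from h import *
s=snap('side');im=cv2.cvtColor(np.asarray(s['image']),cv2.COLOR_RGB2BGR)[150:290,220:400];cv2.imwrite('pics/side3.png',cv2.resize(im,None,fx=3.5,fy=3.5))"
```

```text
t 5.35 world [ 0.4788 -0.0894  0.0619] disp mm [-89.0503 -52.3768  61.8864] tool axes in disp:
 [[ 0.0012 -1.      0.0094]
 [-0.0007  0.0094  1.    ]
 [-1.     -0.0012 -0.0007]] 
j [-0.1841  0.3935 -0.3347  0.8414 -0.0007  0.0052] F [-0.5094 -1.654   2.446 ] open -0.00013815266660973185
bowl 0.89 [239.4, 517.1] hsv [  9. 187. 117.] disp mm [-89.4055  26.4064  58.    ] rms mm 1.689772446645889
```

View pics/wrist3.png

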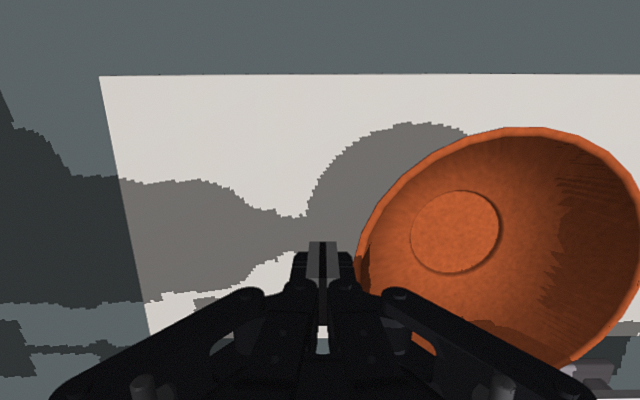

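View pics/side3.png

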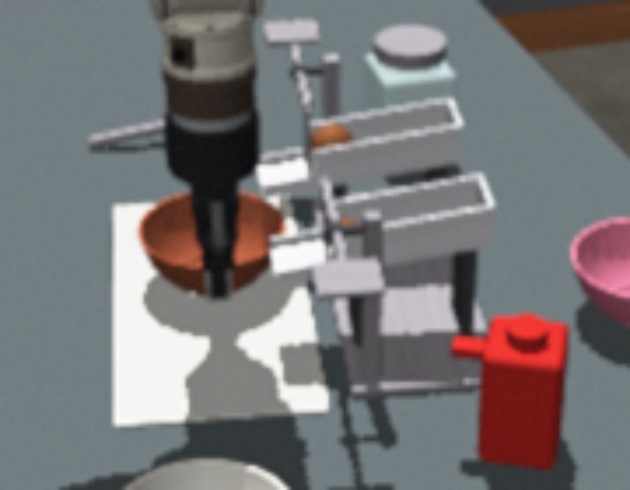

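Emit:
apply_moves([
  [0,0,0.03,0,0,0,0],
  [0,0,0.03,0,0,0,0],
  [0,0,0.03,0,0,0,0],
  [0,0,0.03,0,0,0,0],
  [0,0,0.03,0,0,0,0],
  [0,0,0.03,0,0,0,0],
  [0,0,0.03,0,0,0,0],
  [0,0,0.02,0,0,0,0],
])

```text
time_s: 6.17
tool_pos: [0.4849, -0.0545, 0.0612]
eef_rot: [0.545, -0.451, 0.545, 0.451]
ft_force: [0.3, -1.4, 0.5]
opening: -0.0001
```

```bash
python3 st.py; python3 bowl.py wrist4; python3 -c "
from h import *
s=snap('side');im=cv2.cvtColor(np.asarray(s['image']),cv2.COLOR_RGB2BGR)[150:290,220:400];cv2.imwrite('pics/side4.png',cv2.resize(im,None,fx=3.5,fy=3.5))"
```

```text
t 6.1667 world [ 0.4849 -0.0545  0.0612] disp mm [-89.2691 -16.9537  61.2201] tool axes in disp:
 [[-0.0002 -1.      0.0081]
 [ 0.0002  0.0081  1.    ]
 [-1.      0.0002  0.0002]] 
j [-0.112   0.3968 -0.3316  0.8427  0.0002  0.076 ] F [ 0.2917 -1.4381  0.4869] open -0.00013582084245405412
bowl 0.71 [238.6, 519.9] hsv [  9. 188. 115.] disp mm [-90.7337  61.8918  58.    ] rms mm 1.9614669087274248
```

View pics/side4.png

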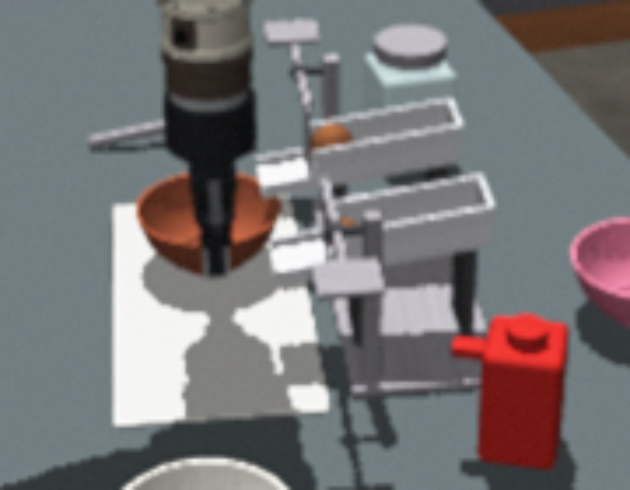

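Emit:
apply_moves([
  [0,0,0.025,0,0,0,0],
  [0,0,0.025,0,0,0,0],
  [0,0,0,0,0,0,0],
  [0,0,-0.1,0,0,0,0],
  [0,0,-0.1,0,0,0,0],
  [-0.2,0,0,0,0,0,0],
  [-0.2,0,0,0,0,0,0],
  [-0.2,0,0,0,0,0,0],
])

```text
time_s: 6.98
tool_pos: [0.48, -0.0771, 0.1518]
eef_rot: [0.545, -0.45, 0.545, 0.451]
ft_force: [1.3, -0.0, -0.3]
opening: 0.0003
```

Emit:
apply_moves([
  [-0.2,0,0,0,0,0,0],
  [-0.2,0,0,0,0,0,0],
  [-0.2,0,0,0,0,0,0],
  [-0.2,0,0,0,0,0,0],
  [0,0,0.2,0,0,0,0],
  [0,0,0.2,0,0,0,0],
  [0,0,0.2,0,0,0,0],
  [0,0,0,0,0,0,0],
])

```text
time_s: 7.65
tool_pos: [0.4983, 0.0154, 0.2715]
eef_rot: [0.545, -0.452, 0.543, 0.453]
ft_force: [0.8, 0.5, -0.4]
opening: -0.0001
```

```bash
python3 st.py; python3 bowl.py wrist5
python3 - <<'E'
from st import *
s=load('wrist')
c,sn=np.cos(p[2]),np.sin(p[2]);D=np.array([[c,-sn,0],[sn,c,0],[0,0,1]])
for n,z in [('left_spout',.08),('left_pad',.158)]:
    for r in manip.place_of('wrist',n)[:2]:
        X=atz(s,r['centre'],z);print(n,r['confidence'],r['centre'],D.T@(X-np.array([p[0],p[1],0]))*1000)
E
```

```text
t 7.65 world [0.4983 0.0154 0.2715] disp mm [-88.6238  54.2    271.5113] tool axes in disp:
 [[ 0.0006 -1.      0.0035]
 [ 0.0032  0.0035  1.    ]
 [-1.     -0.0006  0.0032]] 
j [0.0293 0.2307 0.0317 1.3706 0.003  0.2126] F [ 0.8369  0.5182 -0.4494] open -0.0001430919990321436
bowl 0.93 [154.6, 8.5] hsv [17. 21. 74.] disp mm [-126.8715 -330.5158   58.    ] rms mm 2.0719158920213174
bowl 0.62 [294.9, 61.6] hsv [156.  13. 171.] disp mm [  36.678 -164.838   58.   ] rms mm 57.4163894698888
bowl 0.59 [169.7, 334.2] hsv [  9. 185. 156.] disp mm [-91.2934  69.9039  58.    ] rms mm 0.7821095787958326
left_spout 0.88 [221.5, 335.6] [-44.6116  69.4302  80.    ]
left_spout 0.31 [157.7, 279.0] [-112.9012   12.2902   80.    ]
left_pad 0.64 [300.9, 504.4] [ -0.117  213.1007 158.    ]
```

View pics/wrist5.png

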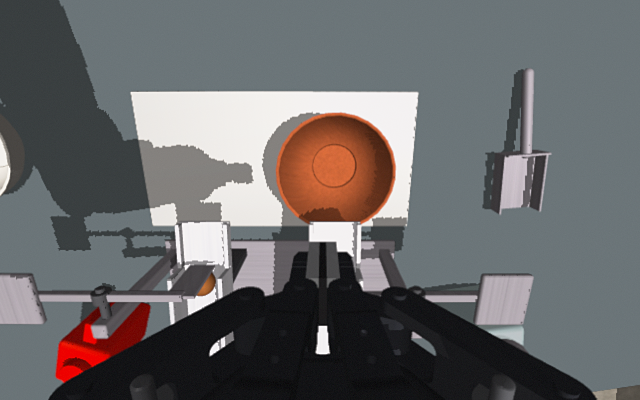

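Emit:
apply_moves([
  [0,-0.116,0.216,0,0,0,0],
  [0,-0.116,0.216,0,0,0,0],
  [0,-0.116,0.216,0,0,0,0],
  [0,-0.116,0.216,0,0,0,0],
  [0,-0.116,0.216,0,0,0,0],
  [0.2,0,0,0,0,0,0],
  [0.2,0,0,0,0,0,0],
  [0,0,0,0,0,0,0],
])

```text
time_s: 8.52
tool_pos: [0.6101, 0.1524, 0.2037]
eef_rot: [0.541, -0.448, 0.549, 0.453]
ft_force: [-2.4, -0.6, -1.6]
opening: 0.0002
```

```bash
python3 st.py
python3 - <<'E'
from h import *
snap('wrist','wrist6')
for n in ('side','scene'):
    s=snap(n);im=cv2.cvtColor(np.asarray(s['image']),cv2.COLOR_RGB2BGR)
    im=im[110:250,220:400] if n=='side' else im[130:270,260:440]
    cv2.imwrite(f'pics/{n}6.png',cv2.resize(im,None,fx=3.5,fy=3.5))
E
```

```text
t 8.5167 world [0.6101 0.1524 0.2037] disp mm [ -3.0773 208.977  203.6604] tool axes in disp:
 [[-0.0122 -0.9999  0.0094]
 [-0.0056  0.0095  0.9999]
 [-0.9999  0.0122 -0.0057]] 
j [ 0.2448  0.5341  0.3033  1.3534 -0.0001  0.4342] F [-2.3916 -0.6261 -1.6469] open 0.0002225767251172161
```

View pics/wrist6.png

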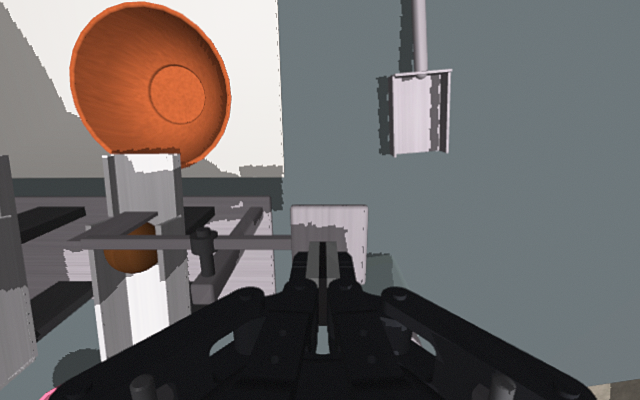

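View pics/side6.png

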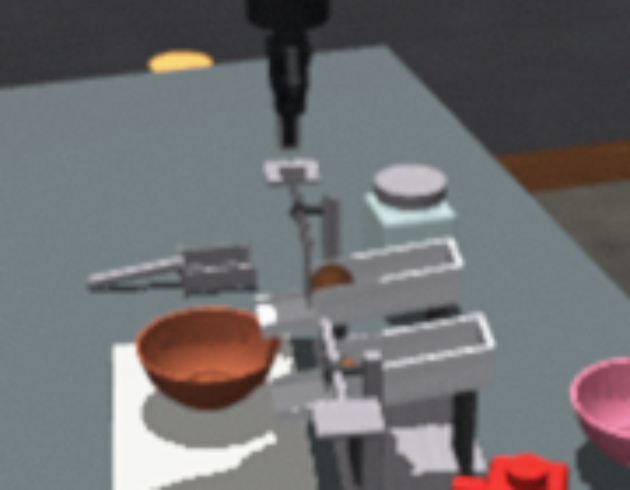

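View pics/scene6.png

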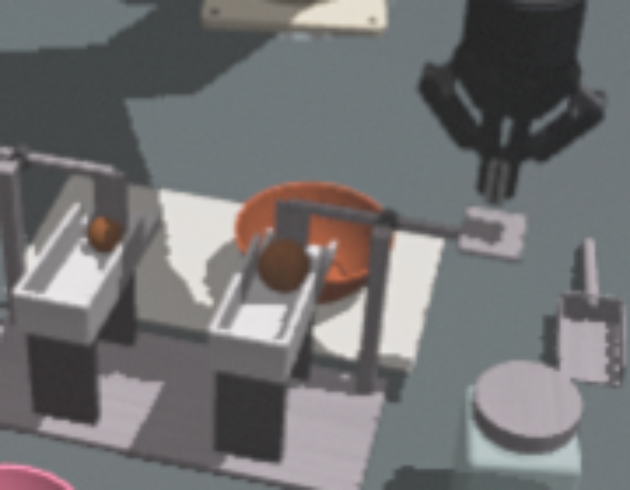

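Emit:
apply_moves([
  [0.04,0,0.04,0,0,0,0],
  [0.04,0,0,0,0,0,0],
  [0,0,0,0,0,0,0],
  [0,0,0,0,0,0,0],
])

```text
time_s: 9.0
tool_pos: [0.6145, 0.1598, 0.1998]
eef_rot: [0.545, -0.451, 0.545, 0.451]
ft_force: [0.1, -0.6, -0.2]
opening: -0.0001
```

```bash
python3 st.py
```

```text
t 9.0 world [0.6145 0.1598 0.1998] disp mm [ -0.1496 217.0591 199.807 ] tool axes in disp:
 [[ 0.0005 -1.      0.0086]
 [ 0.0002  0.0086  1.    ]
 [-1.     -0.0005  0.0002]] 
j [ 0.2545  0.5374  0.2987  1.3316 -0.      0.443 ] F [ 0.1345 -0.6381 -0.2178] open -0.00010546023795753429
```

Emit:
apply_moves([
  [0.06,0,0,0,0,0,0],
  [0.05,0,0,0,0,0,0],
  [0.03,0,0,0,0,0,0],
  [0.03,0,0,0,0,0,0],
  [0.03,0,0,0,0,0,0],
  [0,0,0,0,0,0,0],
])

```text
time_s: 9.5
tool_pos: [0.6145, 0.1599, 0.1685]
eef_rot: [0.545, -0.451, 0.545, 0.451]
ft_force: [0.5, 0.6, 1.9]
opening: 0.0
```

```bash
python3 st.py
python3 - <<'E'
from h import *
for n in ('scene',):
    s=snap(n);im=cv2.cvtColor(np.asarray(s['image']),cv2.COLOR_RGB2BGR)
    im=im[110:250,220:400] if n=='side' else im[130:270,260:440]
    cv2.imwrite(f'pics/{n}7.png',cv2.resize(im,None,fx=3.5,fy=3.5))
E
```

```text
t 9.5 world [0.6145 0.1599 0.1685] disp mm [ -0.1557 217.0962 168.472 ] tool axes in disp:
 [[-0.0003 -1.      0.0086]
 [-0.0003  0.0086  1.    ]
 [-1.      0.0003 -0.0003]] 
j [ 0.2546  0.5548  0.2451  1.2616 -0.0001  0.443 ] F [0.5093 0.6484 1.9398] open 2.641976228845589e-05
```

View pics/scene7.png

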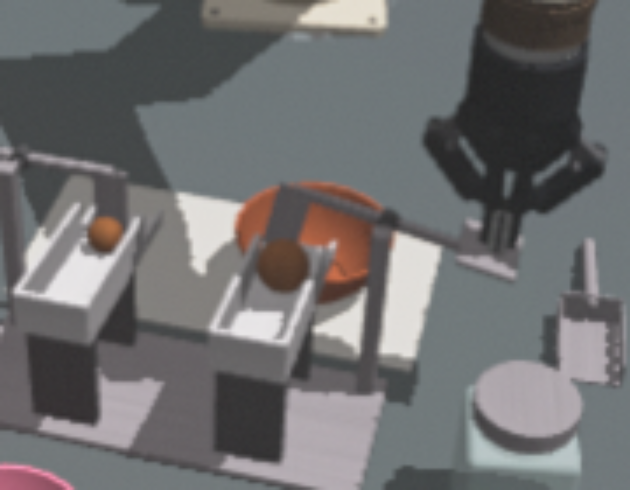

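Contact is made: the left lever is rocking, the finger is square on the pad, and the ball is still held. I'll press the rest of the way.

Emit:
apply_moves([
  [0.04,0,0,0,0,0,0],
  [0.04,0,0,0,0,0,0],
  [0.04,0,0,0,0,0,0],
  [0.02,0,0,0,0,0,0],
  [0,0,0,0,0,0,0],
])

```text
time_s: 9.97
tool_pos: [0.6144, 0.1597, 0.1475]
eef_rot: [0.545, -0.451, 0.545, 0.451]
ft_force: [0.1, -0.8, 4.5]
opening: -0.0
```

```bash
python3 st.py
python3 - <<'E'
from h import *
for n in ('scene',):
    s=snap(n);im=cv2.cvtColor(np.asarray(s['image']),cv2.COLOR_RGB2BGR)
    im=im[130:270,260:440]
    cv2.imwrite(f'pics/{n}8.png',cv2.resize(im,None,fx=3.5,fy=3.5))
E
```

```text
t 9.9667 world [0.6144 0.1597 0.1475] disp mm [ -0.1792 216.964  147.4533] tool axes in disp:
 [[-0.0005 -1.      0.0088]
 [-0.0003  0.0088  1.    ]
 [-1.      0.0005 -0.0003]] 
j [ 0.2544  0.5683  0.2117  1.2148 -0.      0.443 ] F [ 0.0668 -0.8404  4.4878] open -1.3695053535892987e-05
```

View pics/scene8.png

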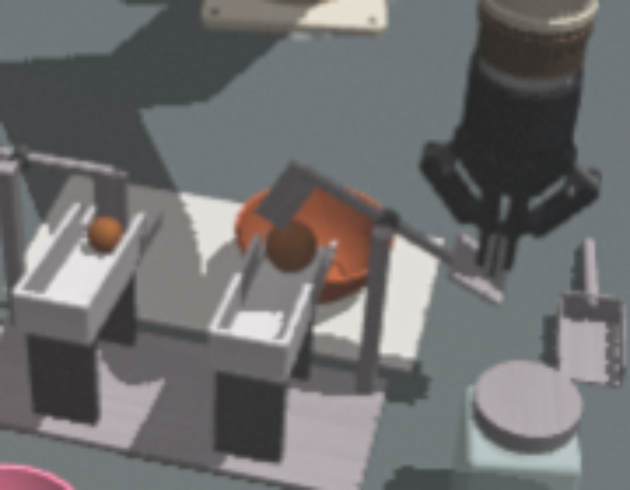

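Emit:
apply_moves([
  [0.02,0,0,0,0,0,0],
  [0.01,0,0,0,0,0,0],
  [0,0,0,0,0,0,0],
  [0,0,0,0,0,0,0],
  [0,0,0,0,0,0,0],
  [0,0,0,0,0,0,0],
  [0,0,0,0,0,0,0],
  [0,0,0,0,0,0,0],
])

```text
time_s: 10.68
tool_pos: [0.6147, 0.16, 0.1441]
eef_rot: [0.545, -0.451, 0.545, 0.451]
ft_force: [-0.0, -0.5, 4.6]
opening: -0.0003
```

```bash
python3 st.py
python3 - <<'E'
from h import *
snap('wrist','wrist9')
for n in ('scene',):
    s=snap(n);im=cv2.cvtColor(np.asarray(s['image']),cv2.COLOR_RGB2BGR)
    im=im[130:270,260:440]
    cv2.imwrite(f'pics/{n}9.png',cv2.resize(im,None,fx=3.5,fy=3.5))
E
```

```text
t 10.6833 world [0.6147 0.16   0.1441] disp mm [  0.0103 217.2956 144.1206] tool axes in disp:
 [[ 0.0004 -1.      0.0086]
 [ 0.0004  0.0086  1.    ]
 [-1.     -0.0004  0.0004]] 
j [0.2546 0.5703 0.2062 1.2061 0.0002 0.4431] F [-0.0404 -0.5257  4.5804] open -0.0002566793584076161
```

View pics/scene9.png

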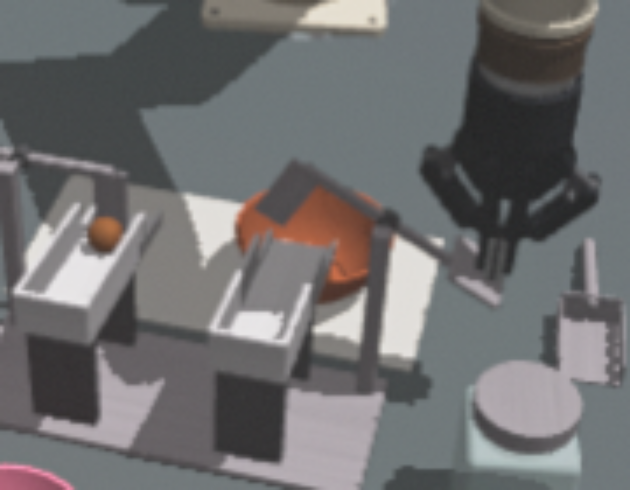

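View pics/wrist9.png

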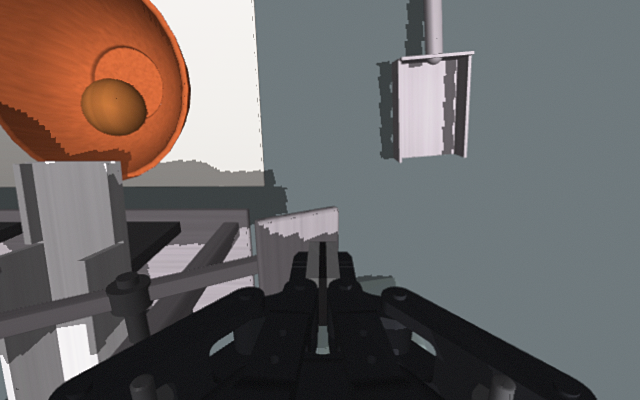

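The wrist picture shows the ball in the bowl at (107,113). Releasing the lever gently.

Emit:
apply_moves([
  [-0.04,0,0,0,0,0,0],
  [-0.06,0,0,0,0,0,0],
  [-0.06,0,0,0,0,0,0],
  [-0.06,0,0,0,0,0,0],
  [-0.06,0,0,0,0,0,0],
  [-0.15,0,0,0,0,0,0],
  [-0.2,0,0,0,0,0,0],
  [-0.2,0,0,0,0,0,0],
])

```text
time_s: 11.45
tool_pos: [0.6133, 0.1587, 0.2683]
eef_rot: [0.543, -0.45, 0.547, 0.451]
ft_force: [0.8, 0.5, 1.5]
opening: 0.0
```

Emit:
apply_moves([
  [0,0.1,-0.2,0,0,0,0],
  [0,0.1,-0.2,0,0,0,0],
  [0,0.1,-0.2,0,0,0,0],
  [0,0.1,-0.2,0,0,0,0],
  [0,0.1,-0.2,0,0,0,0],
  [0,0,0,0,0,0,0],
  [0,0,0,0,0,0,0],
  [0,0,0,0,0,0,0],
])

```text
time_s: 12.12
tool_pos: [0.5128, 0.0261, 0.2687]
eef_rot: [0.545, -0.451, 0.545, 0.45]
ft_force: [0.9, 0.5, 0.4]
opening: -0.0002
```

```bash
python3 st.py; python3 bowl.py wrist10
python3 - <<'E'
from st import *
s=load('wrist')
c,sn=np.cos(p[2]),np.sin(p[2]);D=np.array([[c,-sn,0],[sn,c,0],[0,0,1]])
for n,z in [('large_ball_center',.029),('small_ball_center',.102),('left_pad',.158),('right_pad',.158)]:
    for r in manip.place_of('wrist',n)[:2]:
        X=atz(s,r['centre'],z);print(n,r['confidence'],r['centre'],D.T@(X-np.array([p[0],p[1],0]))*1000)
for n in ('scene','side'):
    s=snap(n);im=cv2.cvtColor(np.asarray(s['image']),cv2.COLOR_RGB2BGR)
    im=im[110:250,220:400] if n=='side' else im[140:260,220:440]
    cv2.imwrite(f'pics/{n}10.png',cv2.resize(im,None,fx=3.5,fy=3.5))
E
```

```text
t 12.1167 world [0.5128 0.0261 0.2687] disp mm [-76.2801  67.3452 268.6799] tool axes in disp:
 [[ 0.0003 -1.      0.0096]
 [-0.0004  0.0096  1.    ]
 [-1.     -0.0003 -0.0004]] 
j [ 0.0512  0.2623  0.0659  1.3741 -0.0005  0.2407] F [0.861  0.4822 0.4406] open -0.00018422141789910961
bowl 0.93 [170.4, 333.3] hsv [  9. 185. 149.] disp mm [-91.6185  69.8916  58.    ] rms mm 0.6780284761955321
bowl 0.63 [148.0, 3.5] hsv [15. 21. 74.] disp mm [-128.2325 -327.9057   58.    ] rms mm 1.3105434553392274
large_ball_center 0.98 [156.2, 323.3] [-94.3417  69.1626  29.    ]
small_ball_center 0.71 [274.2, 186.9] [ 15.1804 -73.0826 102.    ]
left_pad 0.97 [289.3, 491.4] [ -0.7829 210.066  158.    ]
left_pad 0.7 [222.2, 269.0] [-63.0665  26.0193 158.    ]
```

View pics/wrist10.png

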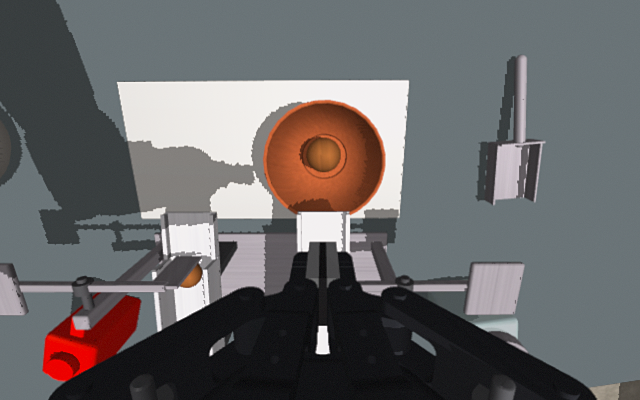

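View pics/scene10.png

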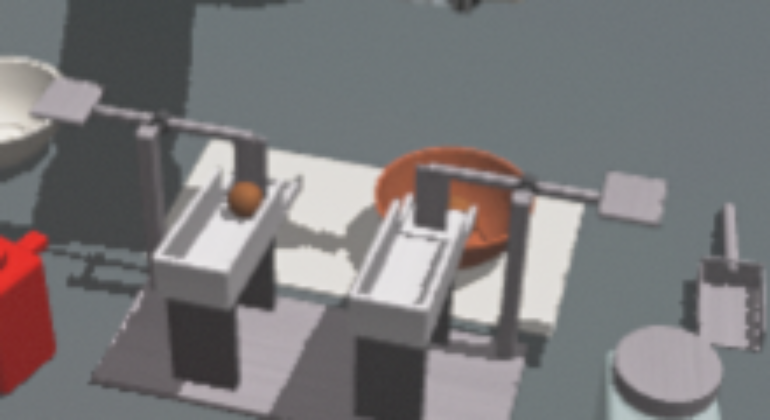

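View pics/side10.png

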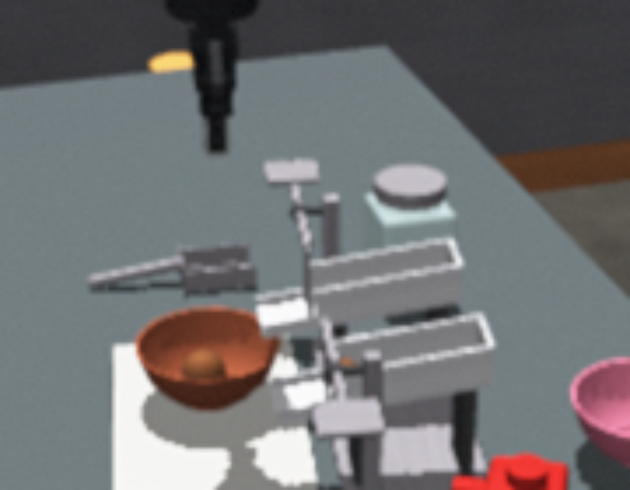

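Ball in the bowl, gate shut, lever level. A short wait so the ball settles, then a second check.

Emit:
apply_moves([
  [0,0,0,0,0,0,0],
  [0,0,0,0,0,0,0],
  [0,0,0,0,0,0,0],
  [0,0,0,0,0,0,0],
  [0,0,0,0,0,0,0],
  [0,0,0,0,0,0,0],
  [0,0,0,0,0,0,0],
  [0,0,0,0,0,0,0],
])

```text
time_s: 13.18
tool_pos: [0.5127, 0.0265, 0.2683]
eef_rot: [0.545, -0.451, 0.545, 0.451]
ft_force: [-0.1, -0.4, 0.1]
opening: 0.0
```

Emit:
apply_moves([
  [0,0,0,0,0,0,0],
  [0,0,0,0,0,0,0],
  [0,0,0,0,0,0,0],
  [0,0,0,0,0,0,0],
  [0,0,0,0,0,0,0],
  [0,0,0,0,0,0,0],
  [0,0,0,0,0,0,0],
  [0,0,0,0,0,0,0],
])

```text
time_s: 13.85
tool_pos: [0.5127, 0.0266, 0.2683]
eef_rot: [0.545, -0.451, 0.545, 0.451]
ft_force: [-0.3, 0.1, -0.3]
opening: 0.0
```

```bash
python3 - <<'E'
from h import *
for i in range(3):
    snap('wrist',f'wrist11_{i}'); print([(np.round(r['centre'],1),round(r['confidence'],2)) for r in manip.place_of('wrist','large_ball_center')[:1]])
print(manip.get_obs()['time_s'])
E
python3 - <<'E'
import cv2
a=[cv2.imread(f'pics/wrist11_{i}.png') for i in (0,2)]
print(cv2.absdiff(*a)[90:230,240:400].max())
E
```

```text
[(array([153.2, 321.9]), 0.78)]
[(array([155.1, 320.9]), 0.97)]
[(array([152.6, 322.1]), 0.97)]
14.15
20
```

Run:
```python
import cv2
a=[cv2.imread(f'pics/wrist11_{i}.png') for i in (0,2)]
d=cv2.absdiff(*a).max(2)
print((d[130:180,295:350]>12).sum(),(d[90:140,430:485]>12).sum(), d[100:140,130:250].max(), d[130:180,295:350].mean())
from cell import manip
manip.close_job()
```

```text
2 0 3 1.8989090909090909
the job is handed in; nothing more can be done
```

The larger ball was in the left lane. It is now in the terracotta bowl, and I handed the job in after about 14 s of the 51 s.

With the shut fingers I slid the bowl about 60 mm along the mat to under the left spout. I then pressed the left lever's pad down with the fingertips until the ball rolled out, let the lever come back up and moved the arm clear.

Last checks before handing in:
- **Ball:** it lies about 3 mm from the bowl's axis, and pictures over the last 0.1–0.15 s showed almost no movement. The network's ball position scattered by about 2 pixels over those pictures.
- **Bowl:** it stands upright on the mat, about 46 mm in front of the lip and on the lane's centre line. That is nearer the far end of the 25 to 55 mm range than its middle.
- **Levers and gates:** both levers look level and both gates shut. I judged this by eye from the pictures and did not measure the angle.
- **Smaller ball:** it is still behind its gate, about 15 mm up its lane.
- **Other things:** the canister, red dispenser and scoop look unmoved, also judged by eye. The forces I read stayed under about 5 N.

The dispenser position fitted from the pictures left up to 5 pixels of error at some points. Against the mat's edges and the left spout it agreed to about 2–3 mm. The right-spout reading was about 7 mm off sideways, but I didn't use it.

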